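# Ready the counting scale

### The arm

A 6-joint arm with a two-finger parallel gripper is mounted at the origin on the work surface. World frame = base frame: x ahead of the robot, y to its left, z up, the work surface at z = 0. Lengths are in m, angles in rad, forces in N, time in s.
With the tool pointing down it reaches from about 0.35 to 0.975 m from the base axis. Payload 4.9 kg.
Tool frame: the origin (TCP) lies at the very end of the fingers, on their centre line; the grasp point (between the pads) lies behind it (manip.grip_depth is the z of the grasp point in the tool frame, in m); z points along the fingers, y is the direction in which the jaws open and shut (so a half turn about z gives the same grasp; the last joint's range is limited). The gripper opens to 85 mm and grips with 20 to 120 N. Pads are 22 mm wide; open, the fingers measure 114 mm over their backs; the gripper's body (76 mm by 85 mm) begins 54 mm behind the grasp point. The pads swing forward as they close: fully open they stand 13 mm farther back than shut.
Start: joints at [1.178, 0.053, 1.613, -0, 1.476, -0.119], TCP at [0.169, 0.602, 0.21] pointing down, gripper open.
Joint ranges: [-3.01, 3.01], [-1.01, 2.22], [0.06, 2.58], [-1.02, 4.17], [0.09, 2.62], [-3.14, 3.14]. Speed limits (rad/s): [2.57, 2.57, 3.14, 3.14, 3.14, 3.14].

### API

Orientations are given as a unit quaternion [w, x, y, z].
In Python, from plant import state, optics, manip, silhouettes, place_of gives the robot as it stands. The module is installed in compiled form; this text tells all that it offers.
- The arm moves only by the tool jog_arm, never from a script. Its argument "increments" is a list of rows, each an object with "slide": the shift along the tool's x, y, z in mm, a list of three; "rotation": the turn, a rotation vector about the tool's x, y, z in degrees, a list of three. A call has 1 to 20 rows; each row shifts and turns the commanded pose from where the row before left it, along the tool's axes as they then stand; what a row does not reach is not made up. A row lasts 1/12 s, in which the tool goes at most 41.7 mm and 7.16 degrees, less where a joint would pass 70% of its speed; a pose out of reach is approached as far as the arm can. A call with a gripper value outside its range is refused whole. "fingers" is the opening, from 0 (shut) to 1 (fully open), set as the call begins (left out, the last holds). The fingers move at their own pace and stop on an object; the grip force is fixed at half the most. Time passes only in rows, so rows that do not move let the fingers close. It gives the time, the measured TCP pose, the force and the opening at its end, in the units of the state.
- state(): the state, without advancing time (a new reading comes with each control period).
- optics.grab_frame(name): name is "scene" or "top" or "wrist"; returns a dict with "frame" (480x640x3 uint8, blue, green, red), "camera_matrix" (3x3 intrinsics, pixels), "R" (3x3) and "t" (3): a world point X has camera coordinates R X + t. Camera axes: x right, y down, z forward; pixel columns grow to the right and rows downward; lengths in m; the calibration is good to about 2 mm. A picture is of the moment at which its call begins. There is no depth.
- manip.job_done(): hands the job in, once; it reports no verdict.
Trained networks look in the newest picture that a camera, given by its name, has taken for a name from the list of things; names that differ only in an ending like _2 or _b are one class to them, and where a whole thing is asked for, a point or a joint stands for the part that bears it (a point fixed in the world has none). Each returns a list of dicts, best first, with "score" (0 to 1); they miss things now and then, are a little off and sometimes report something else, mostly with a low value. They report only what shows in the picture. A call takes as long as a camera call. They do not tell look-alikes from the thing itself.
- silhouettes(thing, camera): "mask" (480x640 bool, what is visible of it) and "bbox" ([left, top, right, bottom] in pixels, round what is visible of it).
- place_of(thing, camera): "uv" ([column, row] in pixels: a listed point, or the origin of a listed thing).
The state is a dict: "time": time; "joint_pos": joint angles; "joint_vel": joint speeds; "joint_efforts": joint torques, N m; "tool_pos": TCP position; "tool_rot": TCP orientation; "contact_force": force on the tool from outside, world axes, zero at the start; "ft_torque": the same for the moment, N m; "gripper_width": opening from 0.0 (shut) to 1.0 (fully open).
Only numpy, scipy, OpenCV 4.12 (cv2) and the standard library are available. Lean on these libraries where they do the work, as an engineer would, in place of code of your own. Each camera call takes 0.05 s, during which the arm holds its last target.

### The job

Get the counting scale ready for counting key rings into its empty dish. First switch it on by pressing down the raised far end of the wide rocker until it is fully over, next set counting mode by pressing the narrow rocker fully over in the same way, and only then press the round tare key all the way down, hold it there for two seconds and let it come up. Do not press the square key, do not press anything out of order, and leave the dish on its pan and the mug and the carton where they are.

Things in the scene. Friction and masses are not known exactly. Their poses are not given: they have to be found in the camera images.
- scale: Grey bench counting scale, fixed. Origin on the bench, under the middle of its row of four off-white controls; x points to the pan (away from the operator), y along the row, z up. Controls sit in black bezels (66 x 54 mm, tops 60 mm above the bench) at y = +93, +31, -31, -93 mm; which is where differs each time. Housing behind (x 40 to 310 mm): 70 mm high, pan top 88 mm.
- power_press (a point): Wide rocker (power; 40 mm in y, 52 mm in x): point on top of its far (+x) half, 20 mm beyond the hinge, 6 mm short of the far end; moves with it. Hinge over the bezel's middle, along y, 64.5 mm above the bench. Off: this point is 6 mm above the hinge, the far end 8 mm. Fully over: the far half is level at 64.5 mm. Shut fingers can press straight down here.
- power (a joint): Angle of the wide rocker: 0 = off, as it starts (far half raised, near half level), grows as the far end goes down, 0.32 rad = fully over (far half level, near half raised). No spring: it stays where it is left. The far end takes about 4 N.
- mode_press (a point): The same point on the narrow rocker (counting-mode switch; 18 mm wide in y, 52 mm long in x), same heights and tilt as the wide one.
- mode (a joint): Angle of the narrow rocker: 0 = off, as it starts (far half raised, near half level), grows as the far end goes down, 0.32 rad = fully over (far half level, near half raised). No spring: it stays where it is left. The far end takes about 4 N.
- tare_top (a point): Centre of the top of the round tare key, 34 mm in diameter, 72 mm above the bench when up; moves with the key.
- tare (a joint): Travel of the round key in m: 0 up, 0.006 fully down (5 N); a spring brings it back.
- square_top (a point): Centre of the top of the square key, 30 x 30 mm, 72 mm above the bench. Not to be pressed.
- square (a joint): Travel of the square key in m, 0 up to 0.006 down, spring-returned (5 N).
- dish_mid (a point): Loose empty steel dish, 130 mm across, 32 mm high, standing on the pan; this point is on its axis, half-way up. Stays where it is.
- pan (a point): Centre of the pan's top face, 195 mm beyond the row of controls.
- mug_mid (a point): Loose white mug, 76 mm across, 85 mm high, on the bench to one side of the scale; point on its axis half-way up.
- carton_mid (a point): Loose small navy carton with pale labels, 115 x 75 x 48 mm, on the bench to the other side of the scale; point at its centre.
Things that resemble listed ones, but are neither listed nor needed, are in the scene too. Leave any green or red look-alike of the part that bears dish_mid alone.

How it is judged:
By the outcome, as a careful person would: the job done as asked, in the order asked, and still so for the second after the job is handed in, with the robot touching nothing.
It also fails if it takes over 51 s, if anything falls off the work surface, if the arm or the gripper's body presses on something with over 40 N, if the wrist force passes 120 N, or if a joint passes its speed limit or range.

## Working session

There is one attempt and no reset: what is moved stays moved. The work goes in short steps, Python scripts to look and compute and a tool call to move; the robot and the scene stay as the last step left them, time stands still between calls to the robot, and variables do not carry over. Pictures are saved under pics/ and viewed, and the job is handed in when it is done.

Besides the shell and the picture viewer there is one more tool, called after "Request:" by a JSON object that holds its "method" and its "body", one argument or row to a line. jog_arm: Moves the arm, as the interface text tells. Its arguments: {"type":"object","properties":{"increments":{"type":"array","items":{"type":"object","properties":{"slide":{"type":"array","items":{"type":"number"}},"rotation":{"type":"array","items":{"type":"number"}}}}},"fingers":{"type":"number"}},"required":["increments"]}

```bash
mkdir -p pics
cat > h.py <<'E'
import numpy as np, cv2
from plant import state, optics, manip, silhouettes, place_of
def ray(f,uv):
    K,R,t=map(np.array,(f["camera_matrix"],f["R"],f["t"]))
    p=cv2.undistortPoints(np.array([[uv]],float),K,None)[0,0]
    d=R.T@np.array([p[0],p[1],1.]); return -R.T@t,d
def onz(f,uv,z):
    c,d=ray(f,uv); return c+d*(z-c[2])/d[2]
def proj(f,X):
    K,R,t=map(np.array,(f["camera_matrix"],f["R"],f["t"]))
    c=R@np.array(X)+t; u=K@c; return u[:2]/u[2]
E
python3 - <<'E'
from h import *
np.set_printoptions(precision=4,suppress=True)
Z=dict(power_press=.0705,mode_press=.0705,tare_top=.072,square_top=.072,dish_mid=.104,pan=.088,mug_mid=.0425,carton_mid=.024,scale=0)
for cam in("top","scene"):
    f=optics.grab_frame(cam); cv2.imwrite(f"pics/{cam}0.png",f["frame"])
    for n,z in Z.items():
        for r in place_of(n,cam)[:3]:
            print(cam,n,np.round(r["uv"],1),round(r["score"],2),onz(f,r["uv"],z))
s=state();print(s["time"],s["tool_pos"],s["tool_rot"],manip.grip_depth)
E
```

```text
top power_press [317.  233.8] 0.93 [0.5848 0.0582 0.0705]
top mode_press [344.8 226.1] 0.69 [ 0.6052 -0.0091  0.0705]
top tare_top [267.8 255.3] 0.46 [0.5295 0.1762 0.072 ]
top square_top [295.7 246.2] 0.66 [0.5531 0.1093 0.072 ]
top dish_mid [299.  322.2] 0.93 [0.3716 0.0963 0.104 ]
top dish_mid [286.8 167.2] 0.68 [0.7403 0.1346 0.104 ]
top dish_mid [167.3 218.3] 0.65 [0.6096 0.4149 0.104 ]
top pan [303.  247.2] 0.54 [0.5494 0.0913 0.088 ]
top mug_mid [214.9 284.2] 0.67 [0.4581 0.3059 0.0425]
top scale [305.8 248.7] 0.63 [0.5549 0.0853 0.    ]
scene power_press [316.  259.7] 0.9 [0.5783 0.0599 0.0705]
scene power_press [399.3 262.3] 0.62 [0.7228 0.1696 0.0705]
scene mode_press [308.1 279. ] 0.64 [0.6046 0.0001 0.0705]
scene mode_press [305.8 358. ] 0.24 [ 0.7346 -0.1669  0.0705]
scene tare_top [328.6 225.8] 0.48 [0.5252 0.1747 0.072 ]
scene square_top [318.9 242.4] 0.48 [0.5467 0.1104 0.072 ]
scene dish_mid [397.5 260. ] 0.65 [0.734 0.137 0.104]
scene dish_mid [255.2 231.6] 0.64 [0.4394 0.0174 0.104 ]
scene dish_mid [420.9 209. ] 0.59 [0.6768 0.3334 0.104 ]
scene mug_mid [341.3 200.4] 0.97 [0.4598 0.3165 0.0425]
scene mug_mid [396.3 263.4] 0.21 [0.7045 0.1925 0.0425]
scene carton_mid [305.9 360. ] 0.74 [ 0.7134 -0.1396  0.024 ]
scene scale [317.9 272.7] 0.74 [ 0.5597  0.0932 -0.    ]
scene scale [339.1 198.4] 0.3 [0.4135 0.3729 0.    ]
1.0 [0.169  0.6017 0.2101] [-0.      0.1365  0.9906 -0.    ] -0.0187
```

View pics/top0.png

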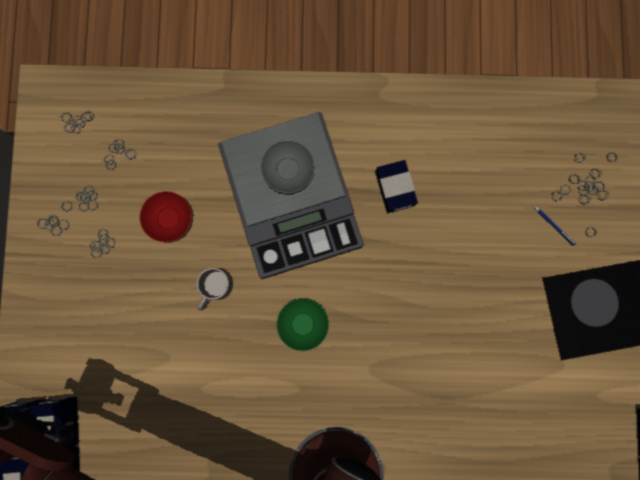

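View pics/scene0.png

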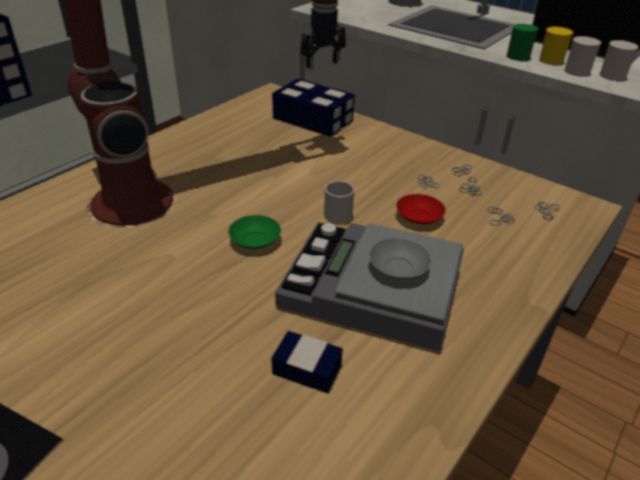

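```bash
cat > fit.py <<'E'
from h import *
from scipy.optimize import least_squares
np.set_printoptions(precision=4,suppress=True)
L=dict(tare_top=(0,.093,.072),square_top=(0,.031,.072),power_press=(.020,-.031,.0705),mode_press=(.020,-.093,.0705),pan=(.195,0,.088))
def W(p,X):
    c,s=np.cos(p[2]),np.sin(p[2]); return np.array([p[0]+c*X[0]-s*X[1],p[1]+s*X[0]+c*X[1],X[2]])
E
python3 - <<'E'
from fit import *
F={c:optics.grab_frame(c) for c in("top","scene")}
obs=[]
for c in F:
    for n in L:
        if n=="pan":continue
        for r in place_of(n,c)[:1]: obs.append((c,n,np.array(r["uv"])))
def res(p): return np.concatenate([proj(F[c],W(p,L[n]))-uv for c,n,uv in obs])
r=least_squares(res,[.565,.085,.3],loss="soft_l1")
print(r.x); print([(c,n,a) for (c,n,_),a in zip(obs,res(r.x).reshape(-1,2))])
p=r.x
np.save("p.npy",p)
box=[(-.033,.126),(-.033,-.126),(.310,-.126),(.310,.126)]
for c,(x0,y0,w,h) in dict(top=(210,100,170,190),scene=(260,200,220,160)).items():
    k=4 if c=="top" else 3.5
    im=cv2.resize(F[c]["frame"][y0:y0+h,x0:x0+w],None,fx=3,fy=3,interpolation=cv2.INTER_CUBIC)
    im=cv2.convertScaleAbs(im,alpha=1.3)
    cv2.imwrite(f"pics/{c}_raw.png",im)
    q=lambda X:tuple(int(v) for v in (proj(F[c],W(p,X))-(x0,y0)+.5)*3)
    for n in L: cv2.circle(im,q(L[n]),2,(0,0,255),-1)
    for y in(.093,.031,-.031,-.093):
        P=[q((a*.033,y+b*.027,.06)) for a,b in((1,1),(1,-1),(-1,-1),(-1,1))]
        P=[q((a*.033,y+b*.027,.06)) for a,b in((1,1),(1,-1),(-1,-1),(-1,1))]
        cv2.polylines(im,[np.array(P)],True,(0,255,255),1)
    P=[q((a,b,.07)) for a,b in((.04,.125),(.04,-.125),(.31,-.125),(.31,.125))]
    cv2.polylines(im,[np.array(P)],True,(0,255,0),1)
    cv2.imwrite(f"pics/{c}_fit.png",im)
E
```

```text
[0.5562 0.0827 0.2873]
[('top', 'tare_top', array([-1.2184,  0.2939])), ('top', 'square_top', array([0.4474, 3.911 ])), ('top', 'power_press', array([ 0.5479, -3.2588])), ('top', 'mode_press', array([-2.6209, -1.3635])), ('scene', 'tare_top', array([1.5454, 5.8164])), ('scene', 'square_top', array([-0.6052, -0.3889])), ('scene', 'power_press', array([-1.3766,  2.009 ])), ('scene', 'mode_press', array([-0.2766, -1.7561]))]
```

View pics/top_fit.png

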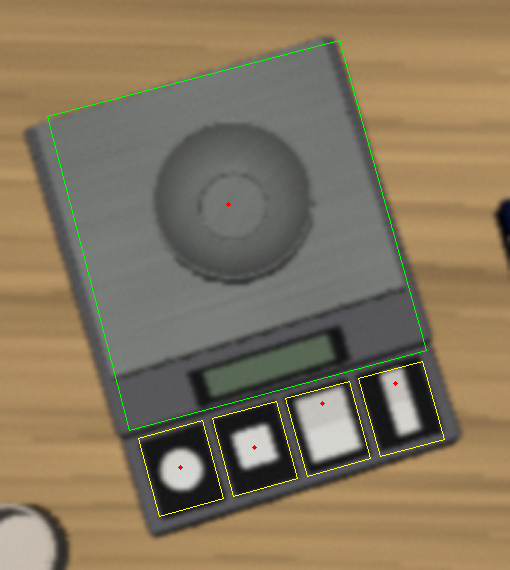

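View pics/top_raw.png

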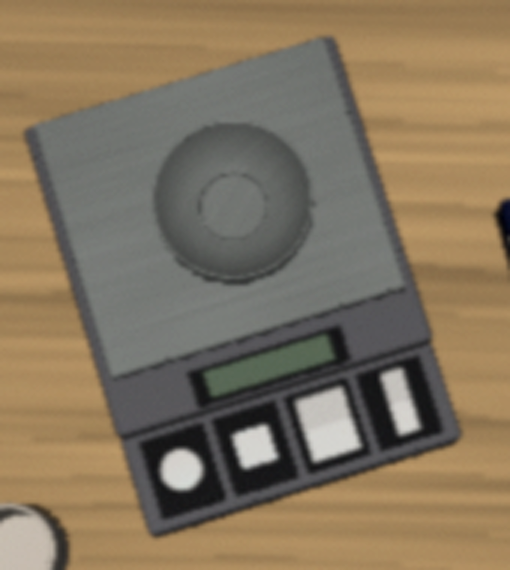

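View pics/scene_fit.png

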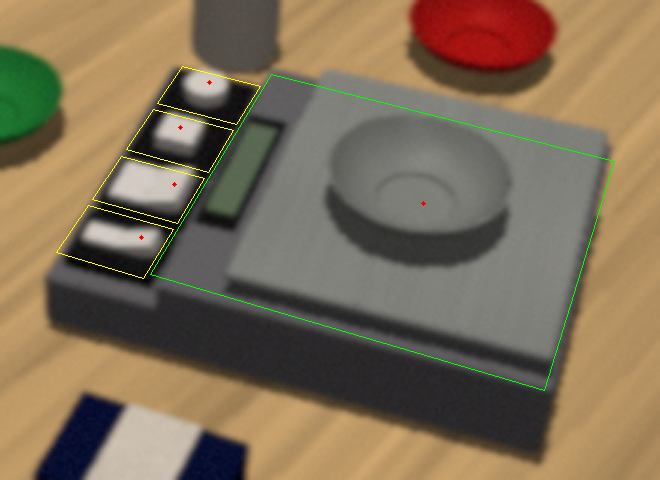

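Run:
```python
from fit import *
F={c:optics.grab_frame(c) for c in("top","scene")}
p=np.load("p.npy")
C=[(0,.093,.070),(0,.031,.070),(0,-.031,.0665),(0,-.093,.0665)]
obs=[]
for c in F:
    im=F[c]["frame"]; m=((im.min(2)>115)).astype(np.uint8)
    q=np.array([proj(F[c],W(p,(a*.033,b*.12,.06))) for a,b in((1.1,1),(1.1,-1),(-1,-1),(-1,1))]).astype(np.int32)
    k=np.zeros_like(m);cv2.fillPoly(k,[q],1)
    n,l,s,ce=cv2.connectedComponentsWithStats(m*k)
    for i in range(1,n):
        if s[i,4]<20: continue
        j=np.argmin([np.linalg.norm(proj(F[c],W(p,X))-ce[i]) for X in C]); print(c,j,ce[i],s[i]); obs.append((c,C[j],ce[i]))
for cams in(("top",),("scene",),("top","scene")):
    O=[o for o in obs if o[0] in cams]
    res=lambda p: np.concatenate([proj(F[c],W(p,X))-uv for c,X,uv in O])
    r=least_squares(res,p); print(cams,r.x,np.round(r.fun.reshape(-1,2),1).tolist())
    if cams==("top",): pt=r.x
p=r.x; np.save("p.npy",p)
for n in L: print(n,W(p,L[n]))
s=state();print(s["time"])
```

```text
top 3 [342.9185 233.6074] [338 224  11  20 135]
top 2 [318.8148 241.1914] [309 230  21  23 324]
top 1 [294.2246 248.442 ] [288 242  14  14 138]
top 0 [269.8897 256.0882] [264 250  13  13 136]
scene 0 [328.3095 227.3452] [322 224  13   8  84]
scene 1 [319.567  242.4742] [313 238  14  10  97]
scene 2 [309.6504 260.4593] [297 254  26  13 246]
scene 3 [299.5088 278.2982] [289 275  23   7 114]
('top',) [0.5575 0.0831 0.3237] [[0.0, 0.0], [-0.1, -0.1], [0.1, 0.1], [-0.0, -0.0]]
('scene',) [0.5567 0.0827 0.322 ] [[-0.0, 0.2], [-0.2, 0.3], [0.2, -0.1], [0.0, -0.3]]
('top', 'scene') [0.5571 0.0828 0.3225] [[0.1, 0.3], [-0.0, 0.1], [0.2, 0.2], [0.1, 0.1], [0.1, 0.2], [0.0, 0.3], [0.4, -0.1], [0.2, -0.2]]
tare_top [0.5276 0.171  0.072 ]
square_top [0.5472 0.1122 0.072 ]
power_press [0.5859 0.0598 0.0705]
mode_press [0.6055 0.001  0.0705]
pan [0.742  0.1446 0.088 ]
1.6
```

Request:
{"method": "jog_arm", "body": {
  "fingers": 0,
  "increments": [
    {"slide": [-14, -10, 0]},
    {"slide": [-27.4, -20.5, 0]},
    {"slide": [-27.4, -20.5, 0]},
    {"slide": [-27.4, -20.5, 0]},
    {"slide": [-27.4, -20.5, 0]},
    {"slide": [-27.4, -20.5, 0]},
    {"slide": [-27.4, -20.5, 0]},
    {"slide": [-27.4, -20.5, 0]},
    {"slide": [-27.4, -20.5, 0]},
    {"slide": [-27.4, -20.5, 0]},
    {"slide": [-27.4, -20.5, 0]},
    {"slide": [-27.4, -20.5, 0]},
    {"slide": [-27.4, -20.5, 0]},
    {"slide": [-27.4, -20.5, 0]},
    {"slide": [-27.4, -20.5, 0]},
    {"slide": [-27.4, -20.5, 0]},
    {"slide": [-27.4, -20.5, 0]},
    {"slide": [-27.4, -20.5, 0]},
    {"slide": [-27.4, -20.5, 0]},
    {"slide": [-27.4, -20.5, 0]}
  ]
}}

```text
invalid input
```

Request:
{"method": "jog_arm", "body": {
  "increments": [
    {"slide": [-14, -10, 0]},
    {"rotation": [0, 0, -5.7]},
    {"rotation": [0, 0, -5.7]},
    {"rotation": [0, 0, -5.7]},
    {"rotation": [0, 0, -5.7]},
    {"rotation": [0, 0, -5.7]},
    {"rotation": [0, 0, -5.7]},
    {"slide": [0, 0, 0]},
    {"slide": [0, 0, 0]}
  ]
}}

```text
invalid input
```

Request:
{"method": "jog_arm", "body": {
  "fingers": 0,
  "increments": [
    {"slide": [-14, -10, 0], "rotation": [0, 0, 0]},
    {"slide": [-27.4, -20.5, 0], "rotation": [0, 0, 0]},
    {"slide": [-27.4, -20.5, 0], "rotation": [0, 0, 0]},
    {"slide": [-27.4, -20.5, 0], "rotation": [0, 0, 0]},
    {"slide": [-27.4, -20.5, 0], "rotation": [0, 0, 0]},
    {"slide": [-27.4, -20.5, 0], "rotation": [0, 0, 0]},
    {"slide": [-27.4, -20.5, 0], "rotation": [0, 0, 0]},
    {"slide": [-27.4, -20.5, 0], "rotation": [0, 0, 0]},
    {"slide": [-27.4, -20.5, 0], "rotation": [0, 0, 0]},
    {"slide": [-27.4, -20.5, 0], "rotation": [0, 0, 0]},
    {"slide": [-27.4, -20.5, 0], "rotation": [0, 0, 0]},
    {"slide": [-27.4, -20.5, 0], "rotation": [0, 0, 0]},
    {"slide": [-27.4, -20.5, 0], "rotation": [0, 0, 0]},
    {"slide": [-27.4, -20.5, 0], "rotation": [0, 0, 0]},
    {"slide": [-27.4, -20.5, 0], "rotation": [0, 0, 0]},
    {"slide": [-27.4, -20.5, 0], "rotation": [0, 0, 0]},
    {"slide": [-27.4, -20.5, 0], "rotation": [0, 0, 0]},
    {"slide": [-27.4, -20.5, 0], "rotation": [0, 0, 0]},
    {"slide": [-27.4, -20.5, 0], "rotation": [0, 0, 0]},
    {"slide": [-27.4, -20.5, 0], "rotation": [0, 0, 0]}
  ]
}}

```text
time: 3.27
tool_pos: [0.5761, 0.0701, 0.2102]
tool_rot: [0.0, 0.137, 0.991, -0.0]
contact_force: [-0.8, 0.3, -0.2]
gripper_width: -0.002
```

Request:
{"method": "jog_arm", "body": {
  "increments": [
    {"slide": [-14, -10, 0], "rotation": [0, 0, 0]},
    {"slide": [0, 0, 0], "rotation": [0, 0, -5.7]},
    {"slide": [0, 0, 0], "rotation": [0, 0, -5.7]},
    {"slide": [0, 0, 0], "rotation": [0, 0, -5.7]},
    {"slide": [0, 0, 0], "rotation": [0, 0, -5.7]},
    {"slide": [0, 0, 0], "rotation": [0, 0, -5.7]},
    {"slide": [0, 0, 0], "rotation": [0, 0, -5.7]},
    {"slide": [0, 0, 0], "rotation": [0, 0, 0]},
    {"slide": [0, 0, 0], "rotation": [0, 0, 0]}
  ]
}}

```text
time: 4.02
tool_pos: [0.5861, 0.0591, 0.2101]
tool_rot: [-0.0, -0.16, 0.987, 0.0]
contact_force: [0.5, 0.6, 0.5]
gripper_width: 0.003
```

Run:
```python
from fit import *
p=np.load("p.npy")
f=optics.grab_frame("wrist");im=f["frame"].copy()
for n in L:
    u=proj(f,W(p,L[n])); print(n,u)
    cv2.circle(im,tuple(int(v) for v in u),3,(0,0,255),-1)
for y in(.093,.031,-.031,-.093):
    P=[proj(f,W(p,(a*.033,y+b*.027,.06))).astype(int) for a,b in((1,1),(1,-1),(-1,-1),(-1,1))]
    cv2.polylines(im,[np.array(P)],True,(0,255,255),1)
cv2.imwrite("pics/w1.png",im)
```

```text
tare_top [469.1186 196.6143]
square_top [395.2352 196.752 ]
power_press [321.3505 219.7375]
mode_press [249.0976 219.8742]
pan [354.3681 404.4123]
```

View pics/w1.png

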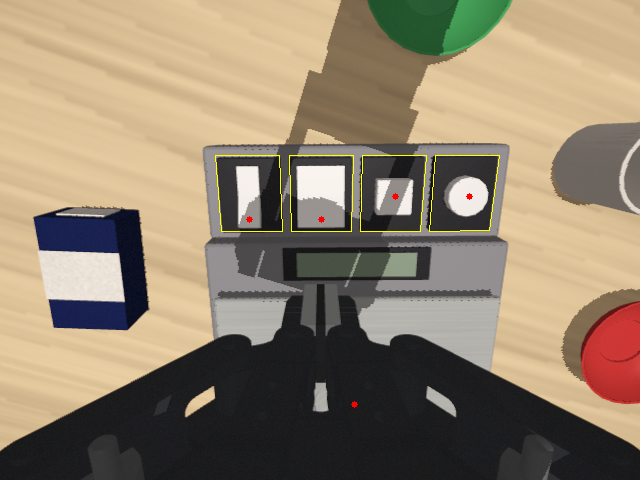

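Request:
{"method": "jog_arm", "body": {
  "increments": [
    {"slide": [0, 0, 15], "rotation": [0, 0, 0]},
    {"slide": [0, 0, 30], "rotation": [0, 0, 0]},
    {"slide": [0, 0, 30], "rotation": [0, 0, 0]},
    {"slide": [0, 0, 30], "rotation": [0, 0, 0]},
    {"slide": [0, 0, 15], "rotation": [0, 0, 0]},
    {"slide": [0, 0, 5], "rotation": [0, 0, 0]},
    {"slide": [0, 0, 3], "rotation": [0, 0, 0]},
    {"slide": [0, 0, 3], "rotation": [0, 0, 0]},
    {"slide": [0, 0, 3], "rotation": [0, 0, 0]},
    {"slide": [0, 0, 3], "rotation": [0, 0, 0]},
    {"slide": [0, 0, 3], "rotation": [0, 0, 0]},
    {"slide": [0, 0, 3], "rotation": [0, 0, 0]},
    {"slide": [0, 0, 2], "rotation": [0, 0, 0]},
    {"slide": [0, 0, 0], "rotation": [0, 0, 0]},
    {"slide": [0, 0, 0], "rotation": [0, 0, 0]}
  ]
}}

```text
time: 5.32
tool_pos: [0.5863, 0.0591, 0.065]
tool_rot: [-0.0, -0.161, 0.987, 0.0]
contact_force: [-0.4, 0.1, 0.2]
gripper_width: 0.004
```

Request:
{"method": "jog_arm", "body": {
  "increments": [
    {"slide": [0, 0, 0.5], "rotation": [0, 0, 0]},
    {"slide": [0, 0, 0.5], "rotation": [0, 0, 0]},
    {"slide": [0, 0, 0.5], "rotation": [0, 0, 0]},
    {"slide": [0, 0, 0], "rotation": [0, 0, 0]}
  ]
}}

```text
time: 5.65
tool_pos: [0.5864, 0.0591, 0.0635]
tool_rot: [-0.0, -0.161, 0.987, 0.0]
contact_force: [0.3, -0.4, 0.5]
gripper_width: -0.001
```

Run:
```python
from fit import *
f=optics.grab_frame("wrist");cv2.imwrite("pics/w2.png",f["frame"])
f=optics.grab_frame("scene");cv2.imwrite("pics/s2.png",cv2.resize(f["frame"][200:320,250:410],None,fx=5,fy=5,interpolation=cv2.INTER_CUBIC))
print(state()["contact_force"])
```

```text
[-0.2743  0.55   -0.3738]
```

View pics/w2.png

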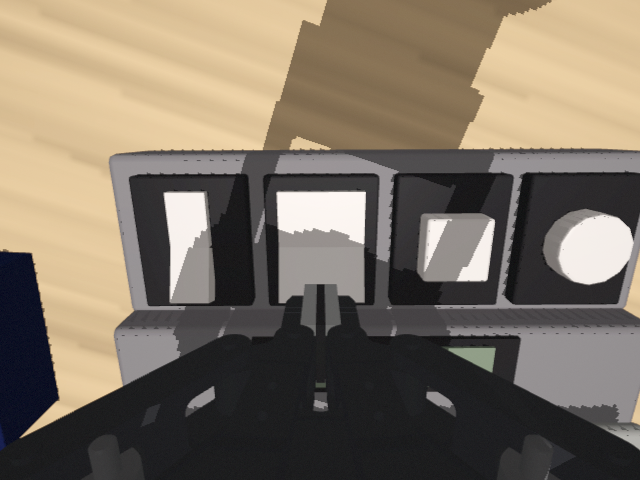

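View pics/s2.png

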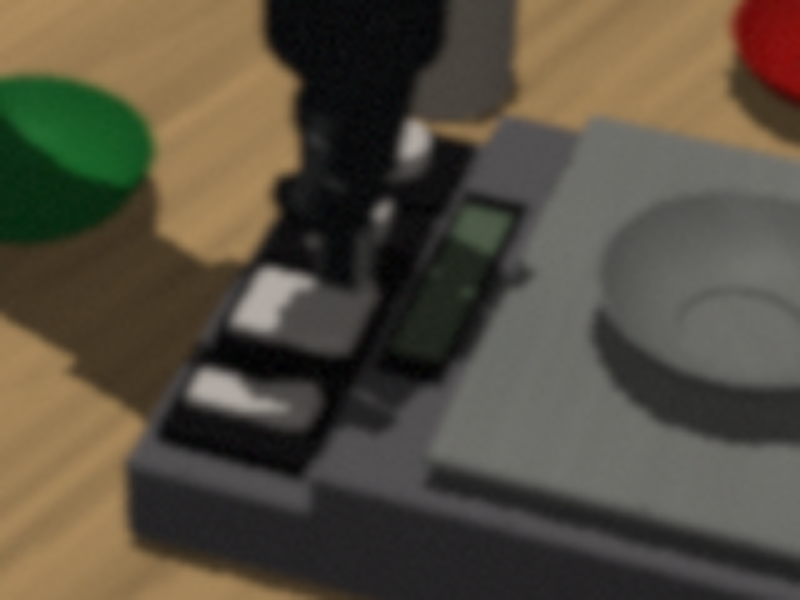

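Run:
```python
from fit import *
p=np.load("p.npy");s=state();T=np.array(s["tool_pos"]);print(T,s["joint_efforts"])
for c in("wrist","scene","top"):
    f=optics.grab_frame(c)
    im=f["frame"].copy()
    print(c,proj(f,T),proj(f,T+[0,0,.02]),proj(f,W(p,(.02,-.031,.0645))),proj(f,W(p,(.026,-.031,.0645))),proj(f,W(p,(.026,-.031,.0725))))
    for d,col in((0,(0,0,255)),(.02,(0,255,0)),(.04,(255,0,0))):
        cv2.circle(im,tuple(int(round(v)) for v in proj(f,T+[0,0,d])),1,col,-1)
    x,y={"wrist":(250,180),"scene":(260,190),"top":(250,180)}[c]
    cv2.imwrite(f"pics/t_{c}.png",cv2.resize(im[y:y+140,x:x+150],None,fx=4,fy=4))
```

```text
[0.5864 0.0591 0.0636] [ -0.001  -38.0088 -33.475   -0.0004   0.0004   0.    ]
wrist [320.9341 284.5459] [321.0643 302.8888] [322.6678 284.6327] [322.636  295.9732] [322.7614 303.2979]
scene [318.6031 263.8513] [318.8493 256.7738] [318.5998 263.2761] [321.1975 263.9308] [321.306 261.114]
top [316.6335 233.4677] [316.7364 232.41  ] [316.3509 233.6513] [315.622  231.3262] [315.657  230.8945]
```

View pics/t_wrist.png

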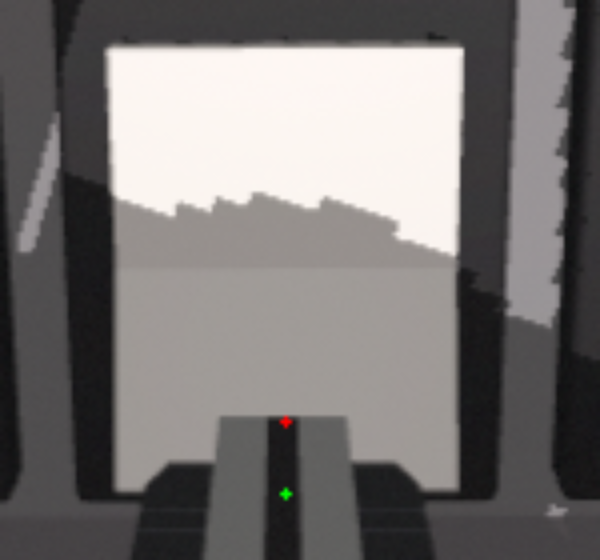

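View pics/t_scene.png

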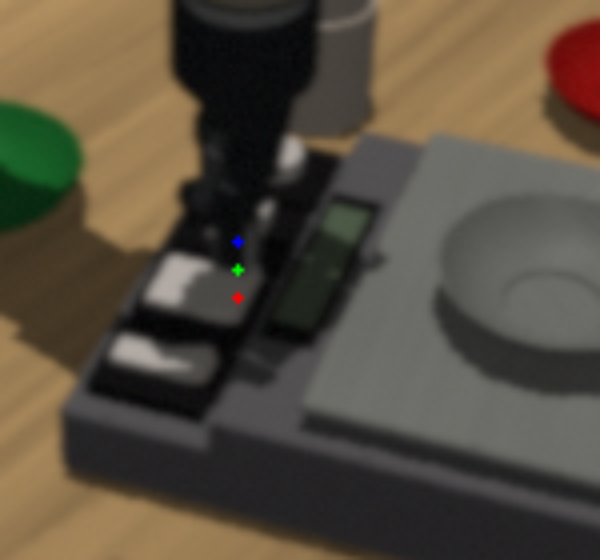

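Run:
```python
from fit import *
f=optics.grab_frame("scene")
im=f["frame"][205:290,275:355].astype(float)
im=np.clip((im/255)**.5*255,0,255).astype(np.uint8)
cv2.imwrite("pics/z.png",cv2.resize(im,None,fx=7,fy=7,interpolation=cv2.INTER_CUBIC))
C=-np.array(f["R"]).T@np.array(f["t"]);print(C)
f=optics.grab_frame("wrist");print(-np.array(f["R"]).T@np.array(f["t"]))
```

```text
[ 1.1486 -0.6906  0.8592]
[0.5198 0.0362 0.2273]
```

View pics/z.png

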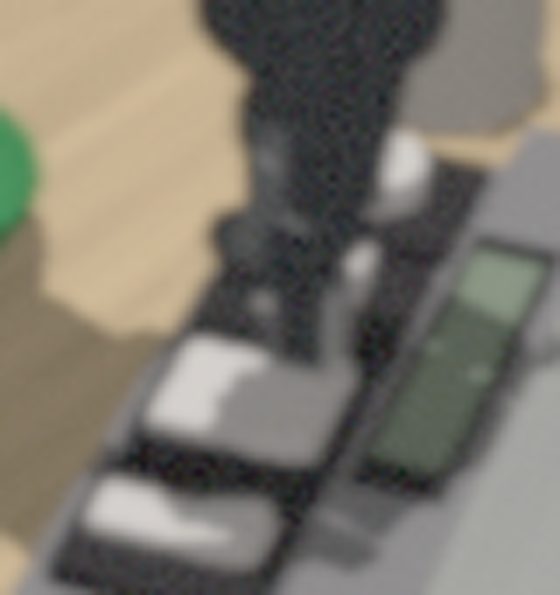

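Request:
{"method": "jog_arm", "body": {
  "increments": [
    {"slide": [0, 0, 1], "rotation": [0, 0, 0]},
    {"slide": [0, 0, 1], "rotation": [0, 0, 0]},
    {"slide": [0, 0, 0], "rotation": [0, 0, 0]}
  ]
}}

```text
time: 6.25
tool_pos: [0.5862, 0.0591, 0.0613]
tool_rot: [-0.0, -0.161, 0.987, 0.0]
contact_force: [-0.4, -0.4, 0.1]
gripper_width: 0.001
```

Request:
{"method": "jog_arm", "body": {
  "increments": [
    {"slide": [0, 0, 1.5], "rotation": [0, 0, 0]},
    {"slide": [0, 0, 1.5], "rotation": [0, 0, 0]},
    {"slide": [0, 0, 1], "rotation": [0, 0, 0]},
    {"slide": [0, 0, 0], "rotation": [0, 0, 0]}
  ]
}}

```text
time: 6.58
tool_pos: [0.5861, 0.0591, 0.0572]
tool_rot: [-0.0, -0.161, 0.987, 0.0]
contact_force: [-0.1, 0.4, 0.1]
gripper_width: -0.001
```

Run:
```python
from fit import *
f=optics.grab_frame("wrist");cv2.imwrite("pics/w3.png",cv2.resize(f["frame"][170:330,210:430],None,fx=3.5,fy=3.5,interpolation=cv2.INTER_CUBIC))
f=optics.grab_frame("scene")
im=f["frame"][205:290,275:355].astype(float)
im=np.clip((im/255)**.5*255,0,255).astype(np.uint8)
cv2.imwrite("pics/z3.png",cv2.resize(im,None,fx=7,fy=7,interpolation=cv2.INTER_CUBIC))
```

```text
(no output)
```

View pics/w3.png

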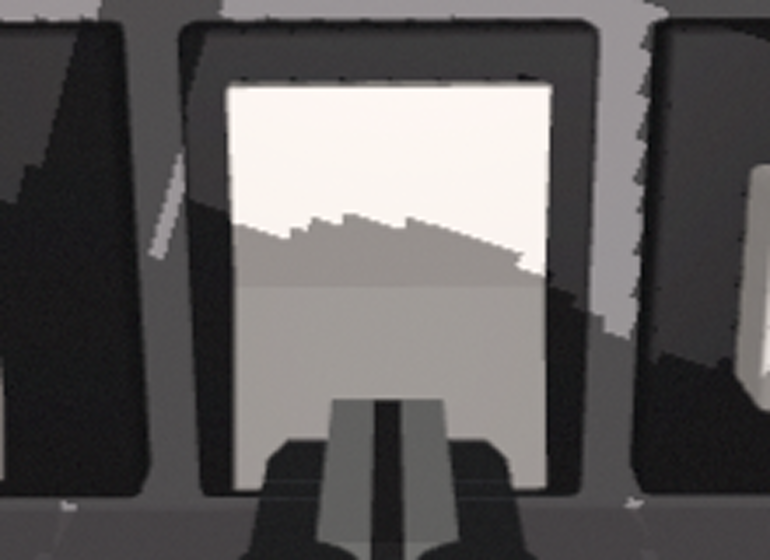

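View pics/z3.png

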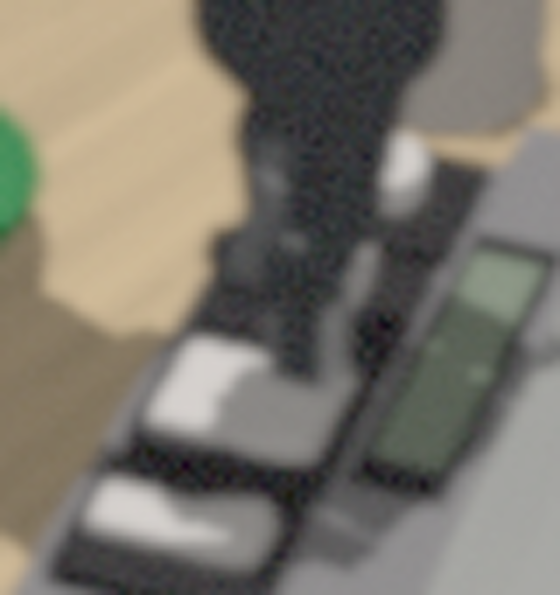

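Request:
{"method": "jog_arm", "body": {
  "increments": [
    {"slide": [0, 0, 1], "rotation": [0, 0, 0]},
    {"slide": [0, 0, 1], "rotation": [0, 0, 0]},
    {"slide": [0, 0, 1], "rotation": [0, 0, 0]}
  ]
}}

```text
time: 6.93
tool_pos: [0.5865, 0.0591, 0.0546]
tool_rot: [0.0, -0.161, 0.987, 0.0]
contact_force: [0.5, 0.2, 0.3]
gripper_width: 0.003
```

Request:
{"method": "jog_arm", "body": {
  "increments": [
    {"slide": [0, 0, 1], "rotation": [0, 0, 0]},
    {"slide": [0, 0, 1], "rotation": [0, 0, 0]}
  ]
}}

```text
time: 7.1
tool_pos: [0.5864, 0.0591, 0.0525]
tool_rot: [-0.0, -0.161, 0.987, 0.0]
contact_force: [-0.0, -0.1, -0.9]
gripper_width: 0.001
```

Request:
{"method": "jog_arm", "body": {
  "increments": [
    {"slide": [0, 0, 1], "rotation": [0, 0, 0]},
    {"slide": [0, 0, 1], "rotation": [0, 0, 0]}
  ]
}}

```text
time: 7.27
tool_pos: [0.5866, 0.0591, 0.0509]
tool_rot: [0.0, -0.161, 0.987, -0.0]
contact_force: [-1.0, -0.1, 4.2]
gripper_width: 0.002
```

Request:
{"method": "jog_arm", "body": {
  "increments": [
    {"slide": [0, 0, 1], "rotation": [0, 0, 0]},
    {"slide": [0, 0, 1], "rotation": [0, 0, 0]}
  ]
}}

```text
time: 7.43
tool_pos: [0.587, 0.0593, 0.0493]
tool_rot: [0.001, -0.161, 0.987, 0.0]
contact_force: [-0.1, 0.2, 4.4]
gripper_width: -0.0
```

Request:
{"method": "jog_arm", "body": {
  "increments": [
    {"slide": [0, 0, 1], "rotation": [0, 0, 0]},
    {"slide": [0, 0, 1], "rotation": [0, 0, 0]},
    {"slide": [0, 0, 1], "rotation": [0, 0, 0]}
  ]
}}

```text
time: 7.68
tool_pos: [0.5874, 0.0594, 0.0463]
tool_rot: [0.001, -0.161, 0.987, 0.0]
contact_force: [1.2, 2.0, 3.9]
gripper_width: -0.003
```

Request:
{"method": "jog_arm", "body": {
  "increments": [
    {"slide": [0, 0, 1], "rotation": [0, 0, 0]},
    {"slide": [0, 0, 0.5], "rotation": [0, 0, 0]}
  ]
}}

```text
time: 7.85
tool_pos: [0.5874, 0.0593, 0.0446]
tool_rot: [0.001, -0.161, 0.987, -0.0]
contact_force: [1.9, 1.0, 3.8]
gripper_width: 0.002
```

Request:
{"method": "jog_arm", "body": {
  "increments": [
    {"slide": [0, 0, 0.5], "rotation": [0, 0, 0]},
    {"slide": [0, 0, 0.5], "rotation": [0, 0, 0]}
  ]
}}

```text
time: 8.02
tool_pos: [0.587, 0.0591, 0.0434]
tool_rot: [0.001, -0.161, 0.987, -0.0]
contact_force: [3.4, 2.3, 5.1]
gripper_width: -0.0
```

Request:
{"method": "jog_arm", "body": {
  "increments": [
    {"slide": [0, 0, 0.5], "rotation": [0, 0, 0]},
    {"slide": [0, 0, 0.5], "rotation": [0, 0, 0]}
  ]
}}

```text
time: 8.18
tool_pos: [0.5871, 0.0591, 0.0432]
tool_rot: [0.0, -0.161, 0.987, -0.0]
contact_force: [-0.2, 0.7, 11.0]
gripper_width: -0.001
```

Run:
```python
from fit import *
f=optics.grab_frame("wrist");cv2.imwrite("pics/w4.png",cv2.resize(f["frame"][170:330,210:430],None,fx=3.5,fy=3.5,interpolation=cv2.INTER_CUBIC))
f=optics.grab_frame("scene")
im=f["frame"][205:290,275:355].astype(float)
im=np.clip((im/255)**.5*255,0,255).astype(np.uint8)
cv2.imwrite("pics/z4.png",cv2.resize(im,None,fx=7,fy=7,interpolation=cv2.INTER_CUBIC))
s=state();print(s["contact_force"],s["ft_torque"])
```

```text
[-0.0501  1.2416  8.8904] [ 0.2102 -0.0756 -0.0109]
```

View pics/w4.png

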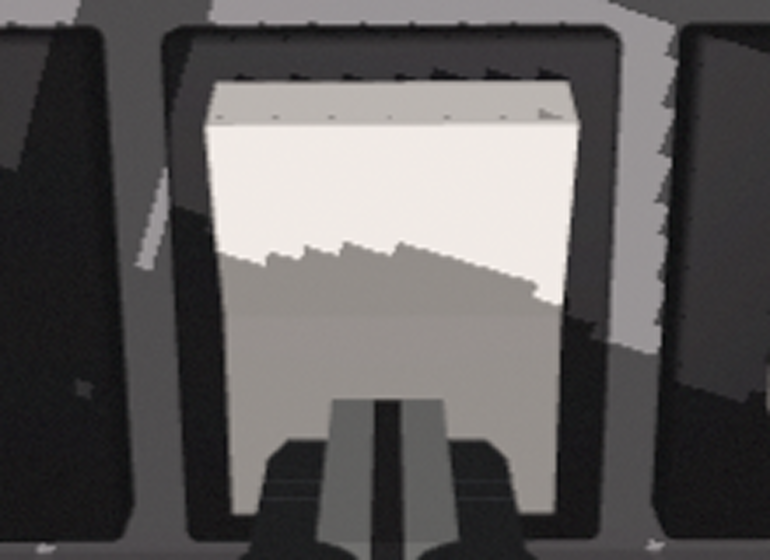

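View pics/z4.png

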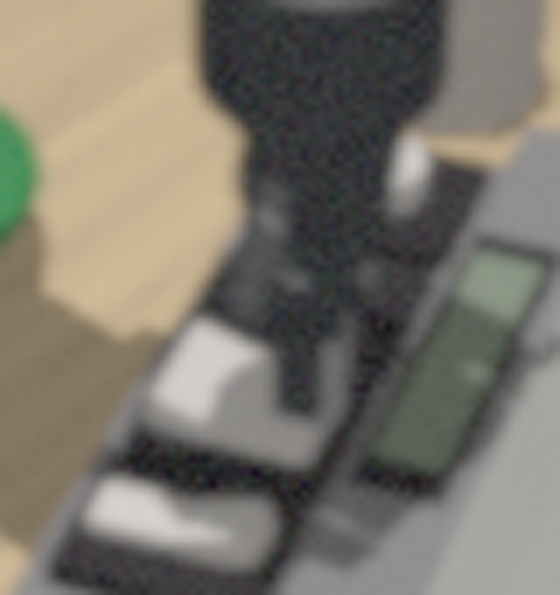

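Request:
{"method": "jog_arm", "body": {
  "increments": [
    {"slide": [0, 0, 0.5], "rotation": [0, 0, 0]},
    {"slide": [0, 0, 0.5], "rotation": [0, 0, 0]},
    {"slide": [0, 0, 0], "rotation": [0, 0, 0]}
  ]
}}

```text
time: 8.53
tool_pos: [0.5871, 0.0591, 0.0432]
tool_rot: [0.0, -0.161, 0.987, -0.0]
contact_force: [-1.7, 1.5, 13.7]
gripper_width: 0.005
```

Request:
{"method": "jog_arm", "body": {
  "increments": [
    {"slide": [0, 0, -5], "rotation": [0, 0, 0]},
    {"slide": [0, 0, -15], "rotation": [0, 0, 0]},
    {"slide": [0, 0, -15], "rotation": [0, 0, 0]},
    {"slide": [0, 0, -5], "rotation": [0, 0, 0]},
    {"slide": [0, 0, 0], "rotation": [0, 0, 0]}
  ]
}}

```text
time: 8.95
tool_pos: [0.5864, 0.0588, 0.0815]
tool_rot: [0.0, -0.161, 0.987, -0.0]
contact_force: [0.2, -0.4, -0.4]
gripper_width: 0.004
```

Run:
```python
from fit import *
p=np.load("p.npy")
f=optics.grab_frame("wrist");cv2.imwrite("pics/w5.png",f["frame"])
s=state();T=np.array(s["tool_pos"]);print(T,s["tool_rot"],s["contact_force"])
from scipy.spatial.transform import Rotation as Ro
q=s["tool_rot"];R=Ro.from_quat([q[1],q[2],q[3],q[0]]).as_matrix()
for n in L: print(n,1e3*R.T@(W(p,L[n])-[0,0,.0213]-T))
```

```text
[0.5858 0.0589 0.0805] [-0.0006 -0.1608  0.987  -0.0001] [-0.016   0.0642 -0.2259]
tare_top [ 19.5621 124.8218  29.8168]
square_top [19.5939 62.8218 29.8177]
power_press [-0.3762  0.8116 31.2928]
mode_press [ -0.3443 -61.1884  31.2938]
pan [-175.3692   31.7215   13.5654]
```

View pics/w5.png

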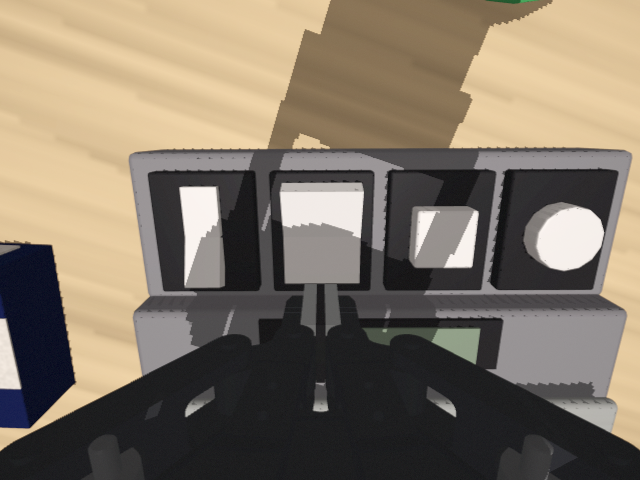

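Request:
{"method": "jog_arm", "body": {
  "increments": [
    {"slide": [0, -10, 0], "rotation": [0, 0, 0]},
    {"slide": [0, -20, 0], "rotation": [0, 0, 0]},
    {"slide": [0, -20, 0], "rotation": [0, 0, 0]},
    {"slide": [0, -11, 0], "rotation": [0, 0, 0]},
    {"slide": [0, 0, 0], "rotation": [0, 0, 0]},
    {"slide": [0, 0, 10], "rotation": [0, 0, 0]},
    {"slide": [0, 0, 10], "rotation": [0, 0, 0]},
    {"slide": [0, 0, 4], "rotation": [0, 0, 0]},
    {"slide": [0, 0, 0], "rotation": [0, 0, 0]}
  ]
}}

```text
time: 9.75
tool_pos: [0.6036, 0.0023, 0.0542]
tool_rot: [-0.002, -0.161, 0.987, 0.001]
contact_force: [0.0, -0.4, -0.1]
gripper_width: 0.0
```

Request:
{"method": "jog_arm", "body": {
  "increments": [
    {"slide": [0, 0, 1.5], "rotation": [0, 0, 0]},
    {"slide": [0, 0, 1.5], "rotation": [0, 0, 0]},
    {"slide": [0, 0, 1.5], "rotation": [0, 0, 0]},
    {"slide": [0, 0, 1.5], "rotation": [0, 0, 0]},
    {"slide": [0, 0, 1], "rotation": [0, 0, 0]}
  ]
}}

```text
time: 10.17
tool_pos: [0.6063, 0.0014, 0.0508]
tool_rot: [0.001, -0.161, 0.987, -0.0]
contact_force: [-2.0, 0.8, 3.8]
gripper_width: 0.001
```

Request:
{"method": "jog_arm", "body": {
  "increments": [
    {"slide": [0, 0, 1], "rotation": [0, 0, 0]},
    {"slide": [0, 0, 1], "rotation": [0, 0, 0]},
    {"slide": [0, 0, 1], "rotation": [0, 0, 0]},
    {"slide": [0, 0, 1], "rotation": [0, 0, 0]}
  ]
}}

```text
time: 10.5
tool_pos: [0.607, 0.0016, 0.0471]
tool_rot: [0.002, -0.161, 0.987, 0.0]
contact_force: [1.9, 2.6, 4.6]
gripper_width: -0.001
```

Request:
{"method": "jog_arm", "body": {
  "increments": [
    {"slide": [0, 0, 1], "rotation": [0, 0, 0]},
    {"slide": [0, 0, 1], "rotation": [0, 0, 0]},
    {"slide": [0, 0, 1], "rotation": [0, 0, 0]},
    {"slide": [0, 0, 0.5], "rotation": [0, 0, 0]}
  ]
}}

```text
time: 10.83
tool_pos: [0.6066, 0.0011, 0.0433]
tool_rot: [0.001, -0.161, 0.987, -0.0]
contact_force: [2.0, 1.6, 8.6]
gripper_width: 0.002
```

Request:
{"method": "jog_arm", "body": {
  "increments": [
    {"slide": [0, 0, 0.5], "rotation": [0, 0, 0]},
    {"slide": [0, 0, 0.5], "rotation": [0, 0, 0]},
    {"slide": [0, 0, 0.5], "rotation": [0, 0, 0]}
  ]
}}

```text
time: 11.08
tool_pos: [0.6067, 0.0011, 0.0432]
tool_rot: [0.001, -0.161, 0.987, -0.0]
contact_force: [-3.0, 2.2, 15.0]
gripper_width: 0.008
```

At the stop (15 N, the same height as the wide rocker). Lift and check.

Request:
{"method": "jog_arm", "body": {
  "increments": [
    {"slide": [0, 0, -5], "rotation": [0, 0, 0]},
    {"slide": [0, 0, -20], "rotation": [0, 0, 0]},
    {"slide": [0, 0, -20], "rotation": [0, 0, 0]},
    {"slide": [0, 0, -15], "rotation": [0, 0, 0]},
    {"slide": [0, 0, 0], "rotation": [0, 0, 0]},
    {"slide": [0, 0, 0], "rotation": [0, 0, 0]}
  ]
}}

```text
time: 11.58
tool_pos: [0.6051, 0.0009, 0.1004]
tool_rot: [-0.001, -0.161, 0.987, -0.0]
contact_force: [-0.8, 0.1, -0.4]
gripper_width: -0.001
```

Run:
```python
from fit import *
p=np.load("p.npy")
f=optics.grab_frame("wrist");cv2.imwrite("pics/w6.png",f["frame"])
s=state();T=np.array(s["tool_pos"]);print(T,s["tool_rot"],s["contact_force"])
from scipy.spatial.transform import Rotation as Ro
q=s["tool_rot"];R=Ro.from_quat([q[1],q[2],q[3],q[0]]).as_matrix()
for n in L: print(n,1e3*R.T@(W(p,L[n])-[0,0,.0213]-T))
```

```text
[0.6044 0.0011 0.0993] [-0.0016 -0.1608  0.987   0.0002] [-0.0613  0.1659 -0.1272]
tare_top [ 18.7233 185.5263  48.7637]
square_top [ 18.7496 123.5263  48.7122]
power_press [-1.2288 61.5167 50.0978]
mode_press [-1.2024 -0.4833 50.0463]
pan [-176.1859   92.4574   32.0726]
```

View pics/w6.png

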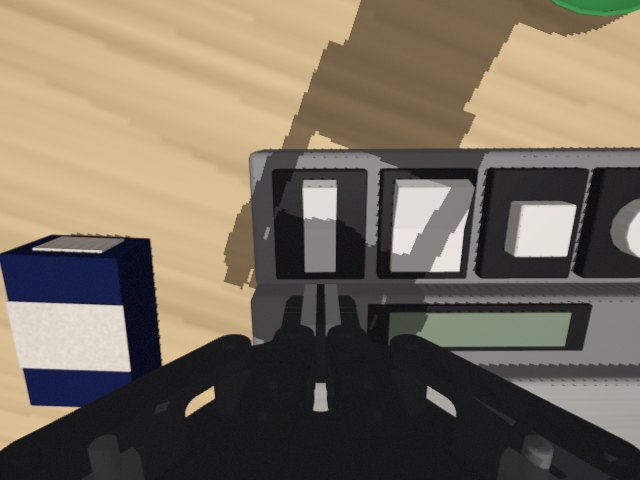

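Request:
{"method": "jog_arm", "body": {
  "increments": [
    {"slide": [1.0, 10, 0], "rotation": [0, 0, 0]},
    {"slide": [2.5, 25, 0], "rotation": [0, 0, 0]},
    {"slide": [2.5, 25, 0], "rotation": [0, 0, 0]},
    {"slide": [2.5, 25, 0], "rotation": [0, 0, 0]},
    {"slide": [2.5, 25, 0], "rotation": [0, 0, 0]},
    {"slide": [2.5, 25, 0], "rotation": [0, 0, 0]},
    {"slide": [2.5, 25, 0], "rotation": [0, 0, 0]},
    {"slide": [1.5, 15, 0], "rotation": [0, 0, 0]},
    {"slide": [1.2, 10.5, 0], "rotation": [0, 0, 0]},
    {"slide": [0, 0, 0], "rotation": [0, 0, 0]},
    {"slide": [0, 0, 0], "rotation": [0, 0, 0]}
  ]
}}

```text
time: 12.55
tool_pos: [0.5284, 0.1713, 0.1001]
tool_rot: [-0.001, -0.161, 0.987, -0.0]
contact_force: [-0.3, -0.1, 0.9]
gripper_width: -0.004
```

Run:
```python
from fit import *
p=np.load("p.npy")
f=optics.grab_frame("wrist");im=f["frame"].copy()
cv2.circle(im,tuple(int(v) for v in proj(f,W(p,L["tare_top"]))),2,(0,0,255),-1)
cv2.imwrite("pics/w7.png",im)
s=state();T=np.array(s["tool_pos"]);print(T,s["tool_rot"],s["contact_force"])
from scipy.spatial.transform import Rotation as Ro
q=s["tool_rot"];R=Ro.from_quat([q[1],q[2],q[3],q[0]]).as_matrix()
for n in L: print(n,1e3*R.T@(W(p,L[n])-[0,0,.0213]-T))
```

```text
[0.5289 0.1708 0.1004] [-0.0005 -0.1609  0.987  -0.0003] [ 0.8362 -0.7808  1.2864]
tare_top [ 1.1141  0.6345 49.7156]
square_top [  1.1506 -61.3655  49.7375]
power_press [ -18.8146 -123.3768   51.2371]
mode_press [ -18.7782 -185.3767   51.2589]
pan [-193.8132  -92.4859   33.5314]
```

View pics/w7.png

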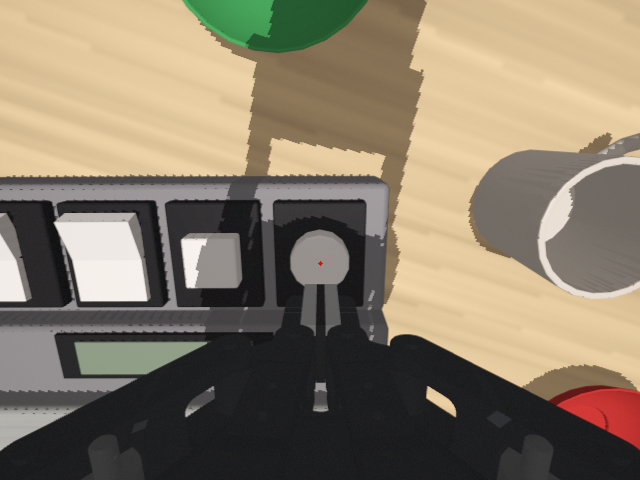

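Request:
{"method": "jog_arm", "body": {
  "increments": [
    {"slide": [1, 0, 10], "rotation": [0, 0, 0]},
    {"slide": [0, 0, 15], "rotation": [0, 0, 0]},
    {"slide": [0, 0, 15], "rotation": [0, 0, 0]},
    {"slide": [0, 0, 6], "rotation": [0, 0, 0]},
    {"slide": [0, 0, 0], "rotation": [0, 0, 0]},
    {"slide": [0, 0, 2], "rotation": [0, 0, 0]},
    {"slide": [0, 0, 2], "rotation": [0, 0, 0]},
    {"slide": [0, 0, 2], "rotation": [0, 0, 0]}
  ]
}}

```text
time: 13.27
tool_pos: [0.5291, 0.1708, 0.05]
tool_rot: [0.001, -0.161, 0.987, -0.0]
contact_force: [-0.7, -1.2, 1.1]
gripper_width: -0.002
```

Request:
{"method": "jog_arm", "body": {
  "increments": [
    {"slide": [0, 0, 1.5], "rotation": [0, 0, 0]},
    {"slide": [0, 0, 1.5], "rotation": [0, 0, 0]},
    {"slide": [0, 0, 1], "rotation": [0, 0, 0]},
    {"slide": [0, 0, 0.5], "rotation": [0, 0, 0]}
  ]
}}

```text
time: 13.6
tool_pos: [0.5291, 0.1709, 0.0455]
tool_rot: [0.001, -0.161, 0.987, -0.0]
contact_force: [-0.2, -2.2, 4.9]
gripper_width: -0.001
```

Request:
{"method": "jog_arm", "body": {
  "increments": [
    {"slide": [0, 0, 0.7], "rotation": [0, 0, 0]},
    {"slide": [0, 0, 0.7], "rotation": [0, 0, 0]},
    {"slide": [0, 0, 0.7], "rotation": [0, 0, 0]},
    {"slide": [0, 0, 0], "rotation": [0, 0, 0]}
  ]
}}

```text
time: 13.93
tool_pos: [0.5292, 0.1709, 0.0447]
tool_rot: [0.001, -0.161, 0.987, -0.0]
contact_force: [-3.7, -2.9, 12.8]
gripper_width: -0.003
```

Request:
{"method": "jog_arm", "body": {
  "increments": [
    {"slide": [0, 0, 0.3], "rotation": [0, 0, 0]},
    {"slide": [0, 0, 0], "rotation": [0, 0, 0]},
    {"slide": [0, 0, 0], "rotation": [0, 0, 0]},
    {"slide": [0, 0, 0], "rotation": [0, 0, 0]},
    {"slide": [0, 0, 0], "rotation": [0, 0, 0]},
    {"slide": [0, 0, 0], "rotation": [0, 0, 0]},
    {"slide": [0, 0, 0], "rotation": [0, 0, 0]},
    {"slide": [0, 0, 0], "rotation": [0, 0, 0]},
    {"slide": [0, 0, 0], "rotation": [0, 0, 0]},
    {"slide": [0, 0, 0], "rotation": [0, 0, 0]},
    {"slide": [0, 0, 0], "rotation": [0, 0, 0]},
    {"slide": [0, 0, 0], "rotation": [0, 0, 0]},
    {"slide": [0, 0, 0], "rotation": [0, 0, 0]},
    {"slide": [0, 0, 0], "rotation": [0, 0, 0]},
    {"slide": [0, 0, 0], "rotation": [0, 0, 0]},
    {"slide": [0, 0, 0], "rotation": [0, 0, 0]},
    {"slide": [0, 0, 0], "rotation": [0, 0, 0]},
    {"slide": [0, 0, 0], "rotation": [0, 0, 0]},
    {"slide": [0, 0, 0], "rotation": [0, 0, 0]},
    {"slide": [0, 0, 0], "rotation": [0, 0, 0]}
  ]
}}

```text
time: 15.6
tool_pos: [0.5292, 0.1709, 0.0447]
tool_rot: [0.001, -0.161, 0.987, -0.0]
contact_force: [-4.9, -2.7, 14.0]
gripper_width: 0.0
```

Request:
{"method": "jog_arm", "body": {
  "increments": [
    {"slide": [0, 0, 0], "rotation": [0, 0, 0]},
    {"slide": [0, 0, 0], "rotation": [0, 0, 0]},
    {"slide": [0, 0, 0], "rotation": [0, 0, 0]},
    {"slide": [0, 0, 0], "rotation": [0, 0, 0]},
    {"slide": [0, 0, 0], "rotation": [0, 0, 0]}
  ]
}}

```text
time: 16.02
tool_pos: [0.5292, 0.1709, 0.0447]
tool_rot: [0.001, -0.161, 0.987, -0.0]
contact_force: [-4.0, -3.9, 13.5]
gripper_width: -0.0
```

Request:
{"method": "jog_arm", "body": {
  "increments": [
    {"slide": [0, 0, -3], "rotation": [0, 0, 0]},
    {"slide": [0, 0, -5], "rotation": [0, 0, 0]},
    {"slide": [0, 0, -10], "rotation": [0, 0, 0]},
    {"slide": [0, 0, -25], "rotation": [0, 0, 0]},
    {"slide": [0, 0, -30], "rotation": [0, 0, 0]},
    {"slide": [0, 0, -30], "rotation": [0, 0, 0]},
    {"slide": [0, 0, -20], "rotation": [0, 0, 0]},
    {"slide": [0, 0, 0], "rotation": [0, 0, 0]},
    {"slide": [0, 0, 0], "rotation": [0, 0, 0]}
  ]
}}

```text
time: 16.77
tool_pos: [0.5286, 0.1713, 0.1664]
tool_rot: [0.001, -0.161, 0.987, 0.0]
contact_force: [-0.8, 0.0, 0.4]
gripper_width: 0.008
```

Run:
```python
from fit import *
f=optics.grab_frame("wrist");cv2.imwrite("pics/w8.png",f["frame"])
f=optics.grab_frame("scene");cv2.imwrite("pics/s8.png",f["frame"])
s=state();print(s["time"],s["tool_pos"],s["contact_force"])
```

```text
16.8667 [0.5269 0.1709 0.1633] [ 0.5445 -0.2417 -0.4061]
```

View pics/w8.png

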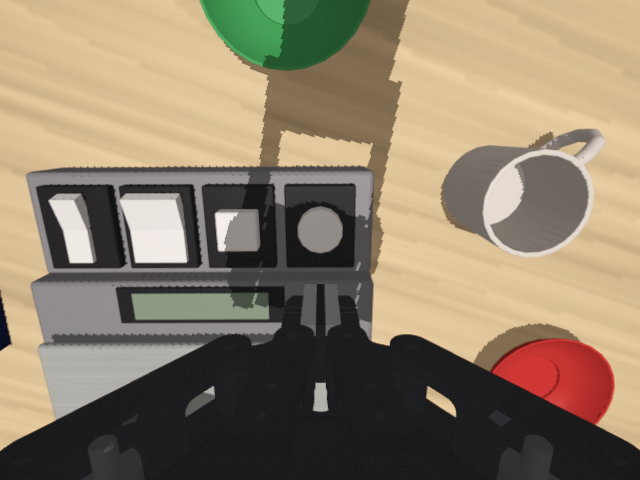

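View pics/s8.png

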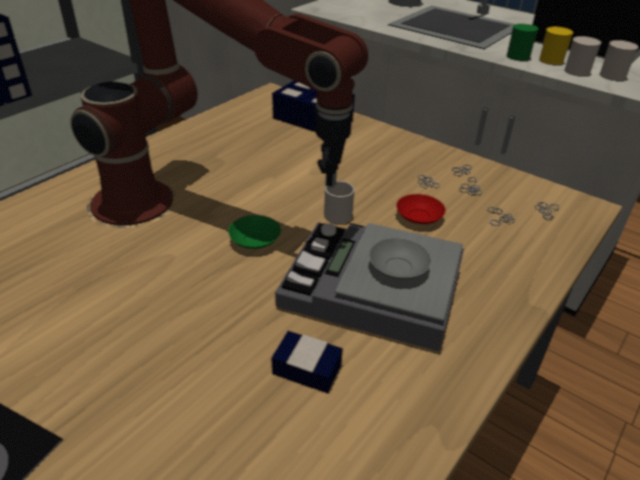

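```bash
python3 -c "
from plant import manip; print(manip.job_done())"
```

```text
the job is handed in; nothing more can be done
None
```

The job is handed in, with the scale switched on, set to counting mode and tared in that order, at about 17 s of the 51 s allowed. I got no verdict back.

- **Wide rocker (power):** pressed to its stop, with about 14 N measured at the end. The wrist picture shows its near half raised afterwards.
- **Narrow rocker (mode):** pressed to its stop at the same measured height, with about 15 N. Its near half is also raised.
- **Round tare key:** pressed 6 mm to its stop and held there from no later than 13.93 s until 16.02 s, about 2.1 s. I then let it come up and raised the fingers about 115 mm clear; the force reading is back to about zero.

**Other things:** I never went near the square key. In the last scene picture the dish, the mug, the carton and the look-alike bowls look unmoved; I compared them by eye and did not measure them.

**Disagreement:** the shut fingertips turned out to be about 21 mm above the reported TCP. My first descent to the nominal height touched nothing, and I found the real contact by going down in small steps while watching the force. The two rocker stops and the tare stop all fit the same 21.3 mm offset.

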